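# Fit the whisking disc and the bayonet lid to a mini chopper

## Task

Get the mini chopper ready for whisking: take the white whisking disc out of the sloping drainer, stand it upright on the drive in the chopper's bowl and turn it until you feel it drop fully home on the drive. Then set the lid on the bowl so that it drops down over the rim, and turn it clockwise until it is locked against its stop. Leave both parts in place, and do not push the egg box, oil bottle, salt shaker or small bowl about.

Things in the scene. Friction and masses are not known exactly. Their poses are not given: they have to be found in the camera images.
- disc_stem (a point): Whisking disc, white, loose, 60 g, 83.5 mm tall: a round upright stem on a flat ribbed disc. Stem 26 mm across in its upper 45 mm: grip it 10 to 20 mm below the top. This point is on the stem's axis, half-way up; z runs along the stem to its top. At the start it lies on the drainer's slope, stem leaning 34 degrees from vertical, to the robot's right and a little away; it lifts out along the stem.
- disc: The same part, from below: origin at the centre of its underside, 41.75 mm under disc_stem. Disc 80 mm across, 4 to 6 mm thick; the stem's foot is 37 mm across and is a socket, open below: a 15 mm bore for the drive's post and, in the lowest 12 mm, a cross of four slots, 11 mm wide, along this body's x and y axes, for the drive's arms.
- bowl_floor (a point): Middle of the chopper bowl's floor, 79 mm above the worktop. Here stands the drive: a round post, 12 mm thick, 30 mm high, pointed, and round its foot a cross of four arms, 8 mm wide, 24 mm end to end, 9 mm high. The cross stands at any angle, which is not told (the point's axes do not follow it); the fit repeats every 90 degrees. The drive turns only under a stiff 0.25 N m.
- bowl_rim (a point): Centre of the clear bowl's mouth, level with its rim, 165 mm above the worktop; z up. Bowl 107 mm across outside, 98 mm inside. At a wrong angle the disc rides on the drive's arms, stem's middle 35 mm below this point; when its slots meet the arms (within 6 degrees) it goes down 9 mm and is home: stem's middle 44 mm below this point, its top 2.5 mm below the rim.
- chopper: The mini chopper: white motor base, 144 mm across, fixed on suction feet, origin at the centre of its underside, clear bowl locked on top. Outside the bowl, 9 to 13 mm below the rim, runs a clear collar, 121 mm across, with four gaps of 30 degrees for the lid's lugs, centred on this body's (and bowl_rim's) +x, -x, +y and -y; a small round mark on the bowl is under the -x gap.
- lid_knob (a point): The lid, clear with a white knob, loose, 150 g, 132 mm across, 60 mm high, lying skirt down. Round fluted knob, 41 mm across, 33 mm high, to be gripped any way round. This point is on the axis, half-way up the knob, 16.5 mm below its top; z up. It comes to 32.5 mm above the bowl's rim while the lugs ride on the collar, and to 20.5 mm above it when the lid is down.
- lid: The same lid: origin at the centre of its skirt's lower edge, 43.5 mm below lid_knob. The skirt, 23 mm deep, goes over the outside of the bowl's rim. Inside its lower edge are four lugs, 18 degrees wide, on this body's (and lid_knob's) +x, -x, +y and -y; a small round mark on the lid's top is over the +x one. The lid cannot go down while the disc is not home.
- lid_lock (a point): The lid's bayonet (point on the bowl's axis at the collar): with the lugs over the gaps (within 6 degrees) the lid drops 12 mm onto the rim. It then turns clockwise, seen from above, 28 degrees from the middle of the gap to a firm stop, lugs under the collar; anticlockwise it stops at once.
- drainer: The sloping drainer, fixed: a steel wire slope with four short prongs (13 mm, square to the slope, round the disc's edge) over a grey tray 150 x 150 mm, 100 mm high in all. Origin at the centre of the tray's underside; the slope rises along its +x by 34 degrees.
- hob_pot: Bystander: a saucepan, fixed on the hob to the right of the work, 210 mm across and 125 mm high, its wooden handle rising to 170 mm; origin below its handle's root. Pass well above it when coming in. (Fixed at the far left, out of the way: a kettle and a crock of utensils.)
- egg_box: Bystander: a closed egg box, 106 x 155 x 72 mm; origin at the centre of its underside.
- oil_bottle: Bystander: a tall oil bottle, 62 mm across, 264 mm high; origin at the centre of its underside.
- small_bowl: Bystander: a small cream bowl, 116 mm across, 52 mm high; origin at the centre of its underside.
- salt_shaker: Bystander: a salt shaker, 44 mm across, 90 mm high; origin at the centre of its underside.
Things that resemble listed ones, but are neither listed nor needed, are in the scene too. Leave any black look-alike of the disc alone.

How it is judged:
By the outcome, as a careful person would: the job done as asked, in the order asked, and still so for the second after the job is handed in, with the robot touching nothing.
It also fails if it takes over 67 s, if anything falls off the work surface, if the arm or the gripper's body presses on something with over 40 N, if the wrist force passes 120 N, or if a joint passes its speed limit or range.

## Robot

A 7-joint arm with a two-finger parallel gripper is mounted at the origin on a cart in front of the work surface, level with it; the furniture and walls round the work are solid. World frame = base frame: x ahead of the robot, y to its left, z up, the work surface at z = 0. Lengths are in m, angles in rad, forces in N, time in s.
With the tool pointing down it reaches from about 0.4 to 0.875 m from the base axis. Payload 19.3 kg.
Tool frame: the origin (TCP) lies midway between the tips of the shut fingers; the grasp point (between the pads) lies bot.tcp_to_grasp behind it (bot.tcp_to_grasp is the distance from the TCP to the grasp point, in m); z points along the fingers, y is the line along which they close (so a half turn about z gives the same grasp; the last joint's range is limited). The gripper opens to 85 mm and grips with 20 to 120 N. Pads are 22 mm wide; open, the fingers measure 114 mm over their backs; the gripper's body (76 mm by 85 mm) begins 54 mm behind the grasp point. The pads swing forward as they close: fully open they stand 13 mm farther back than shut.
Start: joints at [1.036, 0.521, -0.036, 1.599, 0.021, 1.021, -0.113], TCP at [0.28, -0.559, 0.231] pointing down, gripper open.
Joint ranges: [-2.91, 2.91], [-0.3, 2.13], [-1.5, 1.42], [0.17, 2.43], [-1.26, 4.41], [0.16, 1.93], [-2.52, 2.52]. Speed limits (rad/s): [1.89, 1.89, 2.39, 2.39, 3.01, 3.01, 3.01].

## Interface

Orientations are given as [roll, pitch, yaw] about the fixed x, y, z axes, in that order (R = Rz(yaw) Ry(pitch) Rx(roll)).
In Python, from workcell import observe, imaging, bot gives the robot as it stands.
- The arm moves only by the tool send_rows, never from a script. Its argument "plan" is text: rows parted by semicolons, each of 7 numbers parted by spaces: the shift along the tool's x, y, z in m, then the turn, a rotation vector about the tool's x, y, z in degrees, then the finger opening in m, from 0 to 0.0854. In form: dx dy dz rx ry rz claw; .... A call has 1 to 10 rows; each row is the pose to reach, as a shift and turn from the pose commanded when the call began, along the tool's axes at that moment; what a row does not reach only later rows make up. A row lasts 1/12 s, in which the tool goes at most 41.7 mm and 7.16 degrees, less where a joint would pass 70% of its speed; a pose out of reach is approached as far as the arm can. A call with a gripper value outside its range is refused whole. The fingers move at their own pace and stop on an object; "grip_force" is the grip in N (left out, the last holds). Time passes only in rows, so rows that repeat a pose let the fingers close. It gives the time, the measured TCP pose, the force, the opening and the grip force at its end, in the units of the state.
- observe(): the state, without advancing time (a new reading comes with each control period).
- imaging.grab_frame(name): name is "scene" or "top" or "wrist"; returns a dict with "color" (480x640x3 uint8, red, green, blue), "fx", "fy", "cx", "cy" (pixels), "dist_coeffs" ([k1, k2, p1, p2, k3] as OpenCV has them; the pictures are not rectified), "eye" and "orientation" of the camera in the world; the wrist camera has in their place "tool_from_camera" (4x4, takes a point from camera to tool coordinates, whose origin is the TCP and whose axes are the flange's). Camera axes: x right, y down, z forward; pixel columns grow to the right and rows downward; lengths in m; the calibration is good to about 2 mm. A picture is of the moment at which its call begins: read the wrist's pose just before it. There is no depth.
- bot.job_done(): hands the job in; it is judged then, once.
The state is a dict: "clock": time; "qpos": joint angles; "qd": joint speeds; "joint_efforts": joint torques, N m; "position": TCP position; "tool_rot": TCP orientation; "force": force on the tool from outside, world axes, zero at the start; "moment": the same for the moment, N m; "grip_width": finger opening in m; "finger_force": force on a finger pad.
Only numpy, scipy, OpenCV 4.12 (cv2) and the standard library are available. Lean on these libraries where they do the work, as an engineer would, in place of code of your own. Each camera call takes 0.05 s, during which the arm holds its last target. There are 200 camera calls.

## Working session

There is one attempt and no reset: what is moved stays moved. The work goes in short steps, Python scripts to look and compute and a tool call to move; the robot and the scene stay as the last step left them, time stands still between calls to the robot, and variables do not carry over. Pictures are saved under pics/ and viewed, at most 10 in all, crops included, and the job is handed in when it is done.

Besides the shell and the picture viewer there is one more tool, called after "Emit:" by a JSON object that holds its "name" and its "arguments", one argument or row to a line. send_rows: Moves the arm, as the interface text tells. Its arguments: {"type":"object","properties":{"plan":{"type":"string"},"grip_force":{"type":"number"}},"required":["plan"]}

```bash
ls; mkdir -p pics; python3 - <<'E'
from workcell import observe, imaging, bot
import cv2,numpy as np
s=observe(); print(s); print(bot.tcp_to_grasp)
ims=[]
for n in ["scene","top"]:
    f=imaging.grab_frame(n); cv2.imwrite(f"pics/{n}0.png",f["color"][:,:,::-1]); np.save(f"pics/{n}0.npy",f,allow_pickle=True)
    print(n,{k:f[k] for k in f if k!="color"})
E
```

```text
pics
{'clock': 0.0, 'qpos': array([ 1.03578804,  0.52201076, -0.03630197,  1.60000036,  0.02117228,
        1.02111825, -0.11282904]), 'qd': array([-2.22733685e-04,  4.97842528e-04, -1.38619568e-03,  1.43657073e-03,
        9.60782487e-05,  4.93639567e-04,  1.35259716e-03]), 'joint_efforts': array([-9.88167449e-04, -9.27095532e+01,  1.97931156e+00, -3.69934988e+01,
        1.77271018e-02,  8.31843558e-03, -5.61965408e-06]), 'position': array([ 0.27996352, -0.55840604,  0.23073078]), 'tool_rot': array([-3.14044218e+00,  7.22690542e-05,  4.64732627e-01]), 'force': array([-0.42978399, -0.12275597, -0.02326975]), 'moment': array([-0.02653426,  0.01949626, -0.00021044]), 'finger_force': 0.0, 'grip_width': 0.08562754508910503}
0.0187
scene {'fx': 565.1744884392125, 'fy': 565.1744884392125, 'cx': 323.5552229743892, 'cy': 245.34476929917437, 'dist_coeffs': array([-0.06493939,  0.        ,  0.        ,  0.        ,  0.        ]), 'eye': array([0.06727876, 0.84058017, 1.11207443]), 'orientation': array([-2.45183114, -0.00382015, -2.52615226])}
top {'fx': 562.4916833658101, 'fy': 562.4916833658101, 'cx': 324.7067223637734, 'cy': 245.5732304895549, 'dist_coeffs': array([-0.00832081,  0.        ,  0.        ,  0.        ,  0.        ]), 'eye': array([0.44458228, 0.15873743, 1.43907754]), 'orientation': array([-3.07164871,  0.01879602, -1.58448698])}
```

View pics/scene0.png

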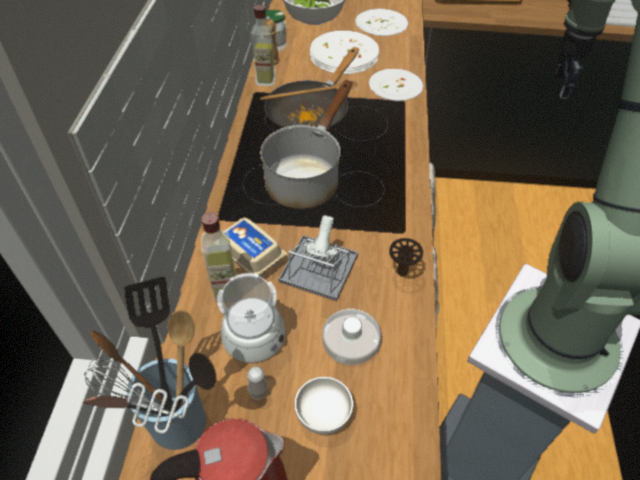

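View pics/top0.png

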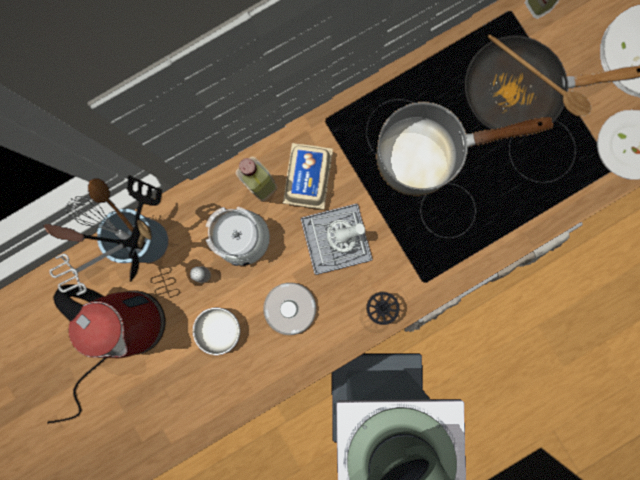

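Top view: the candidates for the disc are the white one in the drainer at about (345,235) and the black look-alike at (385,308). The white one fits, since it leans in the drainer. The chopper is at (238,235), the lid at (290,308). I'll enlarge to confirm.

```bash
cat > h.py <<'E'
import numpy as np,cv2
from scipy.spatial.transform import Rotation as R
from workcell import observe, imaging, bot
def load(n): return np.load(f"pics/{n}.npy",allow_pickle=True).item()
def pose(f,st=None):
    if "eye" in f: return R.from_euler('xyz',f["orientation"]).as_matrix(),np.array(f["eye"])
    T=np.array(f["tool_from_camera"]); Rt=R.from_euler('xyz',st["tool_rot"]).as_matrix()
    return Rt@T[:3,:3], Rt@T[:3,3]+st["position"]
def K(f): return np.array([[f["fx"],0,f["cx"]],[0,f["fy"],f["cy"]],[0,0,1.]])
def ray(f,px,st=None):
    Rc,e=pose(f,st); p=cv2.undistortPoints(np.array(px,float).reshape(-1,1,2),K(f),f["dist_coeffs"])[:,0]
    d=np.c_[p,np.ones(len(p))]@Rc.T
    return e,d/np.linalg.norm(d,axis=1,keepdims=True)
def onz(f,px,z,st=None):
    e,d=ray(f,px,st); return e+d*((z-e[2])/d[:,2:3])
def proj(f,P,st=None):
    Rc,e=pose(f,st); return cv2.projectPoints((np.atleast_2d(P)-e)@Rc,np.zeros(3),np.zeros(3),K(f),f["dist_coeffs"])[0][:,0]
def tri(f1,p1,f2,p2,s1=None,s2=None):
    e1,d1=ray(f1,p1,s1);e2,d2=ray(f2,p2,s2);d1=d1[0];d2=d2[0]
    t=np.linalg.lstsq(np.c_[d1,-d2],e2-e1,rcond=None)[0]; a=e1+t[0]*d1;b=e2+t[1]*d2
    return (a+b)/2,np.linalg.norm(a-b)
E
python3 - <<'E'
from h import *
t=cv2.imread("pics/top0.png");s=cv2.imread("pics/scene0.png")
def c(i,x,y,w=100,h=112): return cv2.resize(i[y-h//2:y+h//2,x-w//2:x+w//2],(266,298),interpolation=cv2.INTER_CUBIC)
cv2.imwrite("pics/c1.png",np.vstack([np.hstack([c(t,238,235),c(t,340,238),c(t,290,308)]),np.hstack([c(s,250,315),c(s,320,255),c(s,352,335)])]))
f=load("top0");
for n,p,z in [("chop",(238,235),.165),("drain",(338,239),.05),("lid",(290,309),.06),("bowl",(217,331),.03),("salt",(197,272),.08),("oil",(248,165),.26)]: print(n,onz(f,[p],z).round(3))
E
```

```text
chop [[0.561 0.379 0.165]]
drain [[0.558 0.15  0.05 ]]
lid [[0.388 0.27  0.06 ]]
bowl [[0.334 0.456 0.03 ]]
salt [[0.481 0.494 0.08 ]]
oil [[0.702 0.341 0.26 ]]
```

View pics/c1.png

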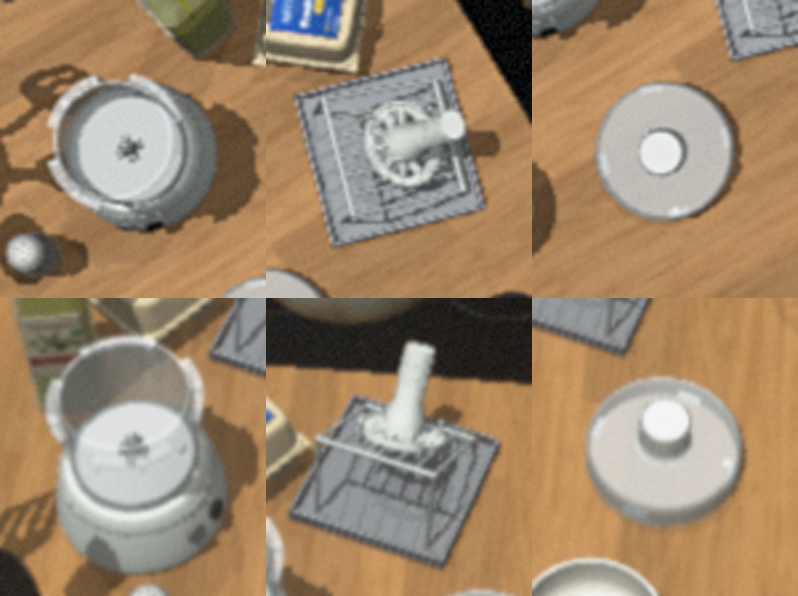

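White disc confirmed (stem top near (360,229) in top, (328,219) in scene). Now I triangulate its axis, and the lid and chopper.

```bash
python3 - <<'E'
from h import *
ft,fs=load("top0"),load("scene0")
def mask(f,roi,thr):
    x0,y0,x1,y1=roi; im=f["color"][y0:y1,x0:x1]; hsv=cv2.cvtColor(im,cv2.COLOR_RGB2HSV)
    m=((hsv[...,2]>thr)&(hsv[...,1]<45)).astype(np.uint8)
    n,l,st,c=cv2.connectedComponentsWithStats(m); k=1+np.argmax(st[1:,4]); ys,xs=np.nonzero(l==k); return np.c_[xs+x0,ys+y0].astype(float),st[k]
for nm,f,roi in [("top",ft,(344,218,372,246)),("scene",fs,(308,208,345,244))]:
    p,st=mask(f,roi,165); c=p.mean(0); u,s,v=np.linalg.svd(p-c,full_matrices=False); t=(p-c)@v[0]; w=(p-c)@v[1]
    print(nm,len(p),c.round(1),v[0].round(3),t.min().round(1),t.max().round(1),(w.min().round(1),w.max().round(1)))
    g=cv2.cvtColor(f["color"],cv2.COLOR_RGB2GRAY)[roi[1]:roi[3]:2,roi[0]:roi[2]]; print(g)
E
```

```text
top 244 [352.8 228.6] [-0.987  0.162] -11.4 10.1 (np.float64(-10.3), np.float64(8.0))
[[134 135 131 141 151 161 170 162 143 143 184 178 128 100 116 124 152 125
  132 148 155 153 150 151 152 159 154 158]
 [174 180 169 160 160 155 150 135 125 135 157 200 159 101  96 124 121 111
  107 141 154 151 155 154 154 158 156 156]
 [195 190 198 195 165 134 138 168 138 123 140 181 179 134 110 143 139 154
  116 107 139 158 156 157 154 153 151 149]
 [192 214 218 213 195 167 130 111 131 149 153 167 194 208 216 219 221 207
  174 130 133 150 154 152 152 150 154 147]
 [ 86 139 191 204 209 204 194 172 160 170 178 190 218 224 225 223 223 226
  222 180 129 137 147 151 151 145 141 140]
 [140 142 151 170 171 175 183 194 197 194 194 206 220 224 224 223 221 223
  226 222 180 147 148 144 134 132 135 134]
 [193 193 201 201 198 182 193 201 206 202 204 207 218 223 223 223 223 222
  228 224 173 115 115 126 129 131 133 131]
 [212 212 210 209 208 200 199 199 197 190 189 192 190 201 219 228 227 229
  223 191 138  89  80  80  80  77  77  75]
 [209 208 203 203 200 186 186 180 173 169 169 155 146 146 151 150 149 140
  12
[... 2803 characters left out ...]
 202 177 151 131 139 142 143 143 138 139 133 132 131 133 132 138 142 144
  138]
 [137 149 152 149 151 150 150 148 152 159 185 215 226 230 230 228 223 212
  191 166 145 134 138 143 143 143 140 134 133 131 132 131 137 141 142 140
  139]
 [151 153 140 141 150 146 144 154 168 192 216 224 230 231 230 228 219 204
  185 154 128 131 140 142 141 139 137 134 123 122 128 127 134 138 140 139
  140]
 [136 160 177 190 190 163 148 173 201 218 226 230 232 231 231 227 217 205
  182 154 128 125 132 138 136 127 106  96  86  82  86  87 101 121 127 134
  137]
 [136 151 165 175 180 176 168 196 219 227 231 234 234 235 230 226 218 201
  184 156 133 118 125 126 105  92  86  80  82  78  79  81  84  85  84 103
  127]]
```

```bash
python3 - <<'E'
from h import *
ft,fs=load("top0"),load("scene0")
P,g=tri(ft,[360,228.3],fs,[327.5,217.5]); print("stemtop",P.round(4),g)
cr=np.array([(297,97),(447,60),(485,208),(335,245)],float); px=np.c_[290+(cr[:,0]-266)/2.66,182+cr[:,1]/2.66]
W=onz(ft,px,.02); print("tray",W.round(3),np.linalg.norm(W[1]-W[0]))
d=(W[1]-W[0]+W[2]-W[3]);d/=np.linalg.norm(d); print("azim",np.degrees(np.arctan2(d[1],d[0])),W.mean(0))
a=np.radians(34); ax=np.sin(a)*d+np.array([0,0,np.cos(a)]); print("axis",ax)
B=P-ax*.0835; print("disc under centre",B, proj(ft,[B,P]),proj(fs,[B,P]))
# tool z=-ax ; choose x in plane of lean (y horizontal) or y in plane
z=-ax; st=observe(); Rt=R.from_euler('xyz',st["tool_rot"]).as_matrix()
# minimal rotation from current tool z to z
c=np.cross(Rt[:,2],z); ang=np.arcsin(np.linalg.norm(c)); Rn=R.from_rotvec(c/np.linalg.norm(c)*ang).as_matrix()@Rt
print("rotvec tool",np.degrees(R.from_matrix(Rt.T@Rn).as_rotvec()))
print(Rn.round(3))
E
```

```text
stemtop [0.5761 0.0987 0.1251] 0.000535080831916174
tray [[0.614 0.242 0.02 ]
 [0.648 0.098 0.02 ]
 [0.506 0.064 0.02 ]
 [0.473 0.207 0.02 ]] 0.14751932610035276
azim -76.96929899995925 [0.56000299 0.1528088  0.02      ]
axis [ 0.12608297 -0.54479334  0.82903757]
disc under centre [0.56557681 0.14422319 0.0558452 ] [[340.4533234  235.74487458]
 [360.05921031 228.39755211]] [[319.86179779 250.16534145]
 [327.38730626 217.48784139]]
rotvec tool [ 3.29900115e+01  7.99714571e+00 -1.68726709e-15]
[[ 0.903  0.411 -0.126]
 [ 0.409 -0.732  0.545]
 [ 0.131 -0.544 -0.829]]
```

```bash
cat >> h.py <<'E'
def rel(p,Rn,st=None):
    "print a row (tool-frame shift, rotvec deg) from measured pose to world pose"
    st=st or observe(); Rt=R.from_euler('xyz',st["tool_rot"]).as_matrix()
    print((Rt.T@(np.array(p)-st["position"])).round(4),np.degrees(R.from_matrix(Rt.T@Rn).as_rotvec()).round(2))
def tool(z,yaz):
    z=np.array(z)/np.linalg.norm(z); y=np.array([np.cos(yaz),np.sin(yaz),0]); y-=z*(y@z); y/=np.linalg.norm(y); return np.c_[np.cross(y,z),y,z]
AX=np.array([.126,-.545,.829]); TOP=np.array([.5761,.0987,.1251])
RD=tool(-AX,np.radians(13))
E
python3 - <<'E'
from h import *
ft=load("top0"); print(onz(ft,[(415,150),(550,125)],.15))
rel([.46,-.2,.33],RD); rel(TOP+AX*.0463,RD)
E
```

```text
[[ 0.75428358 -0.03075095  0.15      ]
 [ 0.80766673 -0.34461105  0.15      ]]
[ 0.3216 -0.2398 -0.099 ] [ 22.58  28.72 -73.99]
[ 0.5532 -0.4295  0.0677] [ 22.58  28.72 -73.99]
```

Emit:
{"name": "send_rows", "arguments": {
  "plan": "0.32 -0.24 -0.1 22.6 28.7 -74 0.085;0.32 -0.24 -0.1 22.6 28.7 -74 0.085;0.32 -0.24 -0.1 22.6 28.7 -74 0.085;0.32 -0.24 -0.1 22.6 28.7 -74 0.085;0.32 -0.24 -0.1 22.6 28.7 -74 0.085;0.32 -0.24 -0.1 22.6 28.7 -74 0.085;0.32 -0.24 -0.1 22.6 28.7 -74 0.085;0.32 -0.24 -0.1 22.6 28.7 -74 0.085;0.32 -0.24 -0.1 22.6 28.7 -74 0.085;0.32 -0.24 -0.1 22.6 28.7 -74 0.085"
}}

```text
clock: 0.93
position: [0.4591, -0.1987, 0.3321]
tool_rot: [-3.09, -0.524, 1.605]
force: [1.1, -0.9, 0.1]
grip_width: 0.085
finger_force: 0.0
```

```bash
python3 - <<'E'
from h import *
s=observe();print(s["qpos"].round(2),s["position"]); rel(TOP+AX*.0463,RD)
E
```

```text
[ 0.9   0.47 -0.51  1.58 -0.22  1.43  0.51] [ 0.45906862 -0.19869797  0.33207412]
[0.1475 0.1465 0.2727] [ 2.89  3.73 -9.45]
```

Emit:
{"name": "send_rows", "arguments": {
  "plan": "0.1475 0.1465 0.2727 2.9 3.7 -9.5 0.085;0.1475 0.1465 0.2727 2.9 3.7 -9.5 0.085;0.1475 0.1465 0.2727 2.9 3.7 -9.5 0.085;0.1475 0.1465 0.2727 2.9 3.7 -9.5 0.085;0.1475 0.1465 0.2727 2.9 3.7 -9.5 0.085;0.1475 0.1465 0.2727 2.9 3.7 -9.5 0.085;0.1475 0.1465 0.2727 2.9 3.7 -9.5 0.085;0.1475 0.1465 0.2727 2.9 3.7 -9.5 0.085;0.1475 0.1465 0.2727 2.9 3.7 -9.5 0.085;0.1475 0.1465 0.2727 2.9 3.7 -9.5 0.085"
}}

```text
clock: 1.77
position: [0.582, 0.0738, 0.1603]
tool_rot: [-3.137, -0.593, 1.795]
force: [0.4, -0.3, -0.3]
grip_width: 0.085
finger_force: 0.0
```

```bash
python3 - <<'E'
from h import *
s=observe();f=imaging.grab_frame("wrist");f["st"]=s;np.save("pics/w1.npy",f,allow_pickle=True)
print(s["qpos"].round(2),s["position"]); rel(TOP-AX*.0337,RD,s)
im=f["color"][:,:,::-1].copy()
print(f["tool_from_camera"],f["fx"])
for p in proj(f,[TOP,TOP-AX*.04],s): cv2.drawMarker(im,tuple(int(v) for v in p),(0,0,255),0,12,1); print(p)
cv2.imwrite("pics/w1.png",im)
E
```

```text
[ 0.46  0.75 -0.59  1.66 -0.23  0.97  0.34] [0.58199072 0.07382158 0.16031657]
[0.0015 0.0001 0.0772] [-0.17  0.01 -0.12]
[[-4.20418246e-04 -9.52549909e-01 -3.04382151e-01  7.80511099e-02]
 [ 9.99999817e-01 -5.32600280e-04  2.85529815e-04 -6.23095072e-04]
 [-4.34095418e-04 -3.04381975e-01  9.52549959e-01 -1.44081633e-01]
 [ 0.00000000e+00  0.00000000e+00  0.00000000e+00  1.00000000e+00]] 346.7764626095335
[320.43273777 272.95639503]
[320.42193587 251.05009806]
```

View pics/w1.png

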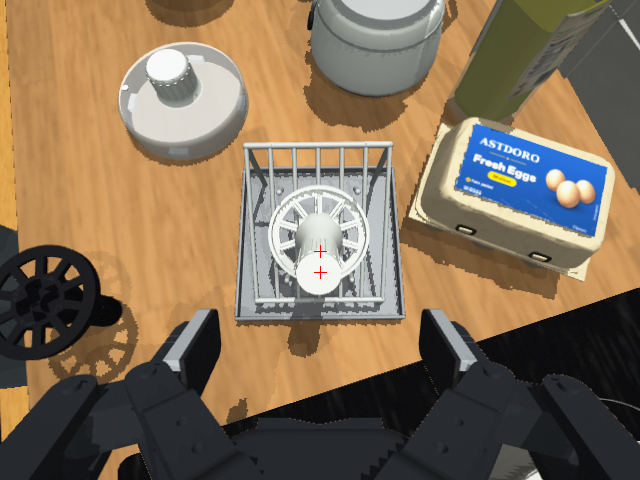

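The picture shows the stem top at (319,274), within 2 px of the prediction, and both fingers clear. I'm advancing and gripping.

Emit:
{"name": "send_rows", "arguments": {
  "plan": "0.001 0 0.03 0 0 0 0.085;0.0015 0 0.06 0 0 0 0.085;0.0015 0 0.077 0 0 0 0.085;0.0015 0 0.077 0 0 0 0.02;0.0015 0 0.077 0 0 0 0.02;0.0015 0 0.077 0 0 0 0.02;0.0015 0 0.077 0 0 0 0.02;0.0015 0 0.077 0 0 0 0.02;0.0015 0 0.077 0 0 0 0.02;0.0015 0 0.077 0 0 0 0.02",
  "grip_force": 40
}}

```text
clock: 2.65
position: [0.5736, 0.1123, 0.0996]
tool_rot: [-3.141, -0.59, 1.792]
force: [-1.8, -6.2, 9.5]
grip_width: 0.0248
finger_force: 38.6
```

```bash
python3 - <<'E'
from h import *
s=observe();print(s["grip_width"],s["finger_force"],s["force"],s["position"])
E
```

```text
0.024750113308018868 38.5896098613739 [-1.81631579 -6.24024601  9.47034154] [0.57356996 0.11229881 0.09961828]
```

Emit:
{"name": "send_rows", "arguments": {
  "plan": "0 0 -0.02 0 0 0 0.02;0 0 -0.05 0 0 0 0.02;0 0 -0.08 0 0 0 0.02;0 0 -0.12 0 0 0 0.02;0 0 -0.15 0 0 0 0.02;0 0 -0.15 0 0 0 0.02"
}}

```text
clock: 3.15
position: [0.5944, 0.0278, 0.228]
tool_rot: [3.136, -0.587, 1.791]
force: [1.0, -0.3, -1.0]
grip_width: 0.0247
finger_force: 39.5
```

```bash
python3 - <<'E'
from h import *
s=observe();print(s["grip_width"],s["finger_force"],s["force"],s["position"],s["qpos"].round(2))
f=imaging.grab_frame("wrist");f["st"]=s;np.save("pics/w2.npy",f,allow_pickle=True)
im=f["color"][:,:,::-1]
# chopper bowl estimates: inner floor disc / rim in w1 and top
t=cv2.imread("pics/top0.png"); sc=cv2.imread("pics/scene0.png")
c=lambda i,x,y,w,h:cv2.resize(i[y-h//2:y+h//2,x-w//2:x+w//2],(400,400),interpolation=cv2.INTER_CUBIC)
cv2.imwrite("pics/c2.png",np.hstack([c(t,238,235,80,80),cv2.resize(im,(400,400))]))
E
```

```text
0.02474252359851585 39.46393668651581 [ 1.00590612 -0.33973363 -1.04615164] [0.59436227 0.02778441 0.2280318 ] [ 0.52  0.68 -0.59  1.56 -0.23  1.14  0.34]
```

View pics/c2.png

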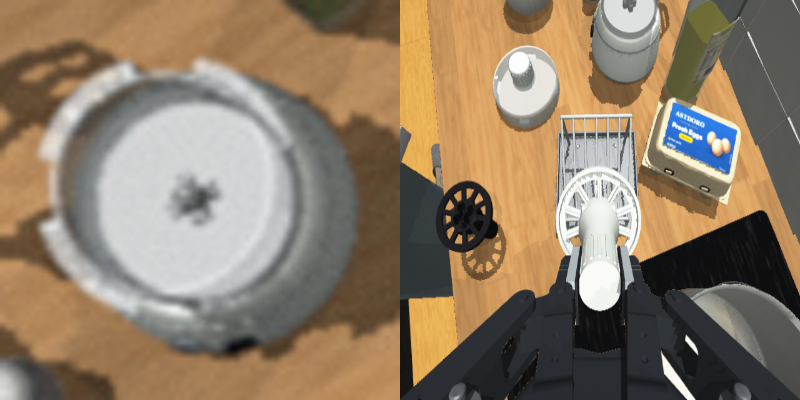

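Disc is held straight (stem between pads, disc free). In the left crop the bowl floor circle is centred about (197,197), i.e. top pixel (237.4,234.4), with collar gaps at crop (165,70) and (45,190).

```bash
python3 - <<'E'
from h import *
ft,fs=load("top0"),load("scene0")
def floor(f,x,y,r,thr):
    g=cv2.cvtColor(f["color"],cv2.COLOR_RGB2GRAY); m=np.zeros_like(g); cv2.circle(m,(x,y),r,1,-1)
    m=((g>thr)&(m>0)).astype(np.uint8); m=cv2.morphologyEx(m,cv2.MORPH_OPEN,np.ones((3,3)))
    c=max(cv2.findContours(m,cv2.RETR_EXTERNAL,cv2.CHAIN_APPROX_NONE)[0],key=cv2.contourArea); return cv2.fitEllipse(cv2.convexHull(c))
for thr in (190,200,205):
    e=floor(ft,237,234,24,thr); print(thr,e,onz(ft,[e[0]],.079).round(4))
print("tip top",onz(ft,[(236.6,234.6)],.105).round(4))
# drive in scene: crop (133,443)-> x=200+133/2.66,y=259+145/2.66
px=(200+133/2.66,259+(443-298)/2.66);print(px,onz(fs,[px],.095), tri(ft,[236.6,234.6],fs,px))
g=lambda c:(198+c[0]/5,195+c[1]/5)
C=np.array([.5645,.377])
for c in [(135,68),(197,64),(45,155),(45,228),(115,300),(205,315)]:
    w=onz(ft,[g(c)],.154)[0]; print(c,w.round(3),np.hypot(*(w[:2]-C)).round(4),np.degrees(np.arctan2(*(w[:2]-C)[::-1])).round(1))
E
```

```text
190 ((236.2396240234375, 234.49473571777344), (37.079551696777344, 38.12076950073242), 22.116722106933594) [[0.5705 0.3981 0.079 ]]
200 ((235.38394165039062, 234.04135131835938), (33.984397888183594, 37.729347229003906), 25.50686264038086) [[0.5716 0.4002 0.079 ]]
205 ((235.4149932861328, 234.03567504882812), (32.991512298583984, 37.73705291748047), 27.70001983642578) [[0.5717 0.4001 0.079 ]]
tip top [[0.5678 0.3927 0.105 ]]
(250.0, 313.5112781954887) [[0.5674203  0.39716606 0.095     ]] (array([0.56930275, 0.39525167, 0.09081477]), np.float64(0.00038647659718581536))
(135, 68) [0.624 0.411 0.154] 0.0684 29.6
(197, 64) [0.625 0.382 0.154] 0.0611 4.7
(45, 155) [0.584 0.453 0.154] 0.0781 75.3
(45, 228) [0.55  0.452 0.154] 0.0768 100.5
(115, 300) [0.517 0.42  0.154] 0.0643 137.9
(205, 315) [0.509 0.379 0.154] 0.0552 178.3
```

```bash
cat >> h.py <<'E'
RU=tool([0,0,-1],np.radians(13))
E
python3 - <<'E'
from h import *
rel([.594,.278,.30],RU)
E
```

```text
[0.2427 0.055  0.0726] [  0.25 -33.69  -0.4 ]
```

Emit:
{"name": "send_rows", "arguments": {
  "plan": "0.243 0.055 0.0726 0.25 -33.7 -0.4 0.02;0.243 0.055 0.0726 0.25 -33.7 -0.4 0.02;0.243 0.055 0.0726 0.25 -33.7 -0.4 0.02;0.243 0.055 0.0726 0.25 -33.7 -0.4 0.02;0.243 0.055 0.0726 0.25 -33.7 -0.4 0.02;0.243 0.055 0.0726 0.25 -33.7 -0.4 0.02;0.243 0.055 0.0726 0.25 -33.7 -0.4 0.02;0.243 0.055 0.0726 0.25 -33.7 -0.4 0.02;0.243 0.055 0.0726 0.25 -33.7 -0.4 0.02;0.243 0.055 0.0726 0.25 -33.7 -0.4 0.02"
}}

```text
clock: 4.03
position: [0.5906, 0.2831, 0.2977]
tool_rot: [-3.137, -0.003, 1.805]
force: [0.1, 0.1, -1.6]
grip_width: 0.0249
finger_force: 39.5
```

```bash
python3 - <<'E'
from h import *
s=observe();print(s["grip_width"],s["position"],s["tool_rot"],s["qpos"].round(2))
f=imaging.grab_frame("wrist");f["st"]=s;np.save("pics/w3.npy",f,allow_pickle=True)
print(proj(f,[[.567,.395,.109],[.567,.395,.079],[.567,.395,.165]],s))
cv2.imwrite("pics/w3.png",f["color"][:,:,::-1])
E
```

```text
0.024918713758112023 [0.59058856 0.28306891 0.29767556] [-3.13705186 -0.00344587  1.80546069] [-0.28  0.54 -0.4   1.41  0.21  1.23 -0.47]
[[324.56841347  91.83459824]
 [324.27039156  95.63768828]
 [325.30492748  82.43675362]]
```

View pics/w3.png

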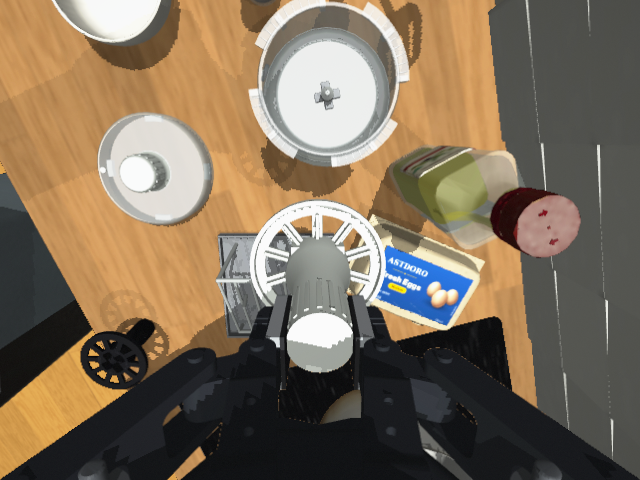

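Drive cross at (327,94) at the middle of the bowl, lid at (155,168), disc held squarely. One enlarged crop for angles follows.

```bash
python3 - <<'E'
from h import *
im=cv2.imread("pics/w3.png")
c=lambda x0,y0,w,h,W,H:cv2.resize(im[y0:y0+h,x0:x0+w],(W,H),interpolation=cv2.INTER_CUBIC)
a=np.hstack([c(245,0,170,170,400,400),c(90,100,130,130,400,400)])
b=np.hstack([c(307,74,40,40,200,200),c(245,195,150,50,600,200)])
cv2.imwrite("pics/c3.png",np.vstack([a,b]))
E
```

```text
(no output)
```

View pics/c3.png

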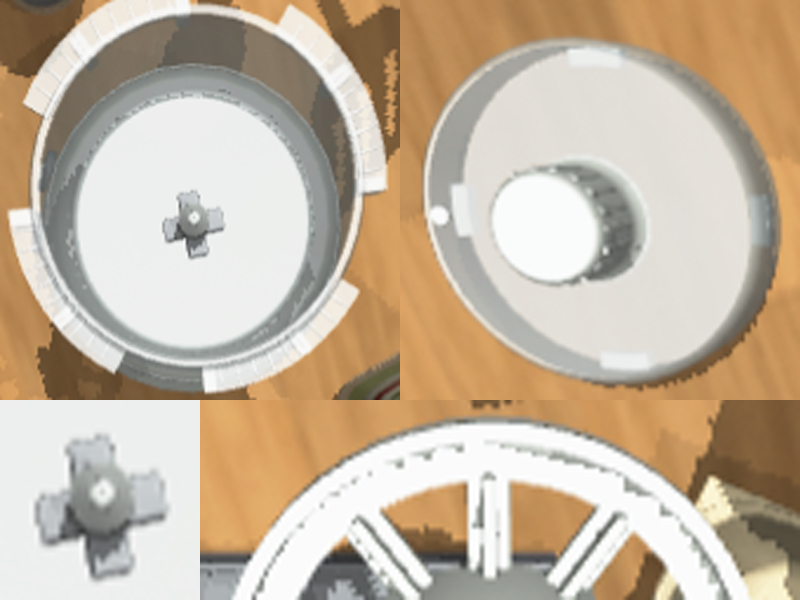

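```bash
python3 - <<'E'
from h import *
f=load("w3");s=f["st"]
D=lambda c:(307+c[0]/5,74+c[1]/5); B=lambda c:(245+c[0]*.425,c[1]*.425); L=lambda c:(90+c[0]*.325,100+c[1]*.325)
W=lambda g,cs,z:onz(f,[g(c) for c in cs],z,s)
az=lambda v:np.degrees(np.arctan2(v[...,1],v[...,0])).round(1)
print("tip",W(D,[(101,91)],.109).round(4))
a=W(D,[(90,38),(165,95),(110,175),(38,120)],.088);print("arms",a.mean(0).round(4),az(a[0]-a[2]),az(a[1]-a[3]),np.linalg.norm(a[0]-a[2]),np.linalg.norm(a[1]-a[3]))
def circ(p): 
    A=np.c_[2*p,np.ones(len(p))];x=np.linalg.lstsq(A,(p**2).sum(1),rcond=None)[0];return x[:2],np.sqrt(x[2]+x[:2]@x[:2])
e=W(B,[(287,5),(385,190),(358,290),(205,390),(120,373),(10,212),(25,105)],.156)[:,:2]
c,r=circ(e);print("collar",c.round(4),r.round(4),az(e-c))
fl=W(B,[(76,222),(310,222),(193,97),(193,348)],.079)[:,:2];print("floor",circ(fl))
l=W(L,[(195,57),(360,220),(225,360),(61,210)],.004)[:,:2];c,r=circ(l);print("lugs",c.round(4),r,az(l-c),l.mean(0))
print("knob",W(L,[(150,228)],.060).round(4)); m=W(L,[(38,215)],.027)[0,:2];print("mark",m,az(m-c),np.linalg.norm(m-c))
print("TCP->stem")
E
```

```text
tip [[0.5693 0.3952 0.109 ]]
arms [0.5697 0.3948 0.088 ] 112.7 23.7 0.02422987469056358 0.0243144395440035
collar [0.5696 0.3954] 0.0602 [  76.9   16.   -13.9  -73.4 -101.9 -163.   166.8]
floor (array([0.56978899, 0.39464795]), np.float64(0.04792470137852048))
lugs [0.3851 0.2724] 0.06033677651736621 [ 101.2   11.4  -78.6 -168.5] [0.38510568 0.2723392 ]
knob [[0.3886 0.2737 0.06  ]]
mark [0.33010355 0.26141426] -168.7 0.05603490982181105
TCP->stem
```

```bash
cat >> h.py <<'E'
C=np.array([.5695,.3951])
E
python3 - <<'E'
from h import *
f=load("w3");s=f["st"];Rt=R.from_euler('xyz',s["tool_rot"]).as_matrix()
for x in (-.003,0,.003):
    print(proj(f,[s["position"]+Rt@np.array(p) for p in ([x,0,-.0337],[x+.013,0,-.0337],[x-.013,0,-.0337],[x+.04,0,.0438],[x+.04,0,.0498])],s).round(1).tolist())
im=f["color"]; print(im[185:215,318:322].mean((1,2)).round(0)); print(im[290:400:2,318:322].mean((1,2)).round(0))
rel([*C,.245],RU,s)
E
```

```text
[[321.2, 360.3], [321.3, 329.7], [321.2, 388.9], [320.6, 211.5], [320.6, 209.3]]
[[321.3, 353.4], [321.3, 322.4], [321.2, 382.5], [320.6, 206.1], [320.6, 204.1]]
[[321.3, 346.4], [321.3, 315.0], [321.2, 375.9], [320.6, 200.7], [320.6, 198.8]]
[ 87.  88.  88.  88.  88.  89.  89.  89.  90.  90. 102. 118. 145. 151.
 143. 167. 243. 251. 251. 251. 233. 221. 248. 251. 251. 251. 250. 251.
 246. 231.]
[137. 137. 137. 138. 138. 138. 138. 138. 236. 168. 123. 160. 251. 251.
 251. 251. 251. 251. 251. 251. 251. 251. 251. 251. 251. 251. 251. 251.
 199. 161. 161. 161. 160. 160. 160. 160. 160. 159. 160. 186. 182. 117.
  13.  14.  14.  15.  16.  17.  18.  20.  16.  14.  13.  14.  14.]
[0.1137 0.0058 0.053 ] [-0.26 -0.2   0.45]
```

Emit:
{"name": "send_rows", "arguments": {
  "plan": "0.037 0.002 0 -0.2 -0.2 -3 0.02;0.074 0.004 0.01 -0.2 -0.2 -6 0.02;0.1102 0.0063 0.03 -0.2 -0.2 -9 0.02;0.1102 0.0063 0.06 -0.2 -0.2 -9 0.02;0.1102 0.0063 0.09 -0.2 -0.2 -9 0.02;0.1102 0.0063 0.115 -0.2 -0.2 -9 0.02;0.1102 0.0063 0.126 -0.2 -0.2 -9 0.02;0.1102 0.0063 0.126 -0.2 -0.2 -9 0.02;0.1102 0.0063 0.126 -0.2 -0.2 -9 0.02"
}}

```text
clock: 4.83
position: [0.5728, 0.3886, 0.1731]
tool_rot: [-3.141, 0.0, 1.957]
force: [0.1, 0.5, 0.1]
grip_width: 0.0247
finger_force: 39.6
```

```bash
python3 - <<'E'
from h import *
s=observe();Rt=R.from_euler('xyz',s["tool_rot"]).as_matrix()
print(s["grip_width"],s["position"],s["tool_rot"],s["force"],s["qpos"].round(2)); print("stem xy",(s["position"]+Rt@[.0035,-.0005,0])[:2]-C)
f=imaging.grab_frame("top")
cv2.imwrite("pics/t4.png",cv2.resize(f["color"][190:280,190:290,::-1],(800,720)[:2])[:600])
E
```

```text
0.024692645569994315 [0.57281417 0.38855612 0.17305223] [-3.14127774e+00  4.70644780e-04  1.95690567e+00] [0.12396828 0.47110337 0.08081638] [-0.43  0.72 -0.42  1.44  0.31  1.05 -0.53]
stem xy [ 0.00153292 -0.00348984]
```

Emit:
{"name": "send_rows", "arguments": {
  "plan": "0.0038 0 0 0 0 0 0.02;0.0038 0 0.004 0 0 0 0.02;0.0038 0 0.008 0 0 0 0.02;0.0038 0 0.012 0 0 0 0.02;0.0038 0 0.016 0 0 0 0.02;0.0038 0 0.02 0 0 0 0.02;0.0038 0 0.024 0 0 0 0.02;0.0038 0 0.028 0 0 0 0.02;0.0038 0 0.030 0 0 0 0.02;0.0038 0 0.030 0 0 0 0.02"
}}

```text
clock: 5.72
position: [0.5708, 0.3927, 0.142]
tool_rot: [-3.141, 0.001, 1.958]
force: [0.6, -0.4, -1.0]
grip_width: 0.0247
finger_force: 39.5
```

```bash
cat >> h.py <<'E'
def stat(ox=.0035,oy=-.0005,ref=None):
    s=observe();Rt=R.from_euler('xyz',s["tool_rot"]).as_matrix(); ref=C if ref is None else ref
    d=(s["position"]+Rt@[ox,oy,0])[:2]-ref
    print("w",s["grip_width"].round(4),"z",s["position"][2].round(4),"err",d.round(4),"tool",(Rt[:2,:2].T@-d).round(4),"F",s["force"].round(1),"M",s["moment"].round(2),"yaw_y",np.degrees(np.arctan2(Rt[1,1],Rt[0,1])).round(1),"t",s["clock"],"j7",s["qpos"][6].round(2))
E
python3 -c "
from h import *
stat()"
```

```text
Traceback (most recent call last):
  File "h.py", line 35, in stat
    print("w",s["grip_width"].round(4),"z",s["position"][2].round(4),"err",d.round(4),"tool",(Rt[:2,:2].T@-d).round(4),"F",s["force"].round(1),"M",s["moment"].round(2),"yaw_y",np.degrees(np.arctan2(Rt[1,1],Rt[0,1])).round(1),"t",s["clock"],"j7",s["qpos"][6].round(2))
              ^^^^^^^^^^^^^^^^^^^^^
AttributeError: 'float' object has no attribute 'round'
```

No side force with the socket over the post. I'm lowering slowly with my first-guess angle (slots along the ribs).

Emit:
{"name": "send_rows", "arguments": {
  "plan": "0 0 0.002 0 0 0 0.02;0 0 0.004 0 0 0 0.02;0 0 0.005 0 0 0 0.02;0 0 0.006 0 0 0 0.02;0 0 0.007 0 0 0 0.02;0 0 0.007 0 0 0 0.02"
}}

```text
clock: 6.22
position: [0.571, 0.3928, 0.1355]
tool_rot: [3.142, 0.0, 1.958]
force: [1.3, 1.0, -1.9]
grip_width: 0.025
finger_force: 39.5
```

```bash
sed -i 's/s\["grip_width"\].round(4)/round(s["grip_width"],4)/' h.py; python3 -c "
from h import *
stat()"
```

```text
w 0.025 z 0.1355 err [-0.0003  0.0007] tool [-0.0008 -0.    ] F [ 1.3  1.  -1.9] M [ 0.11 -0.28  0.01] yaw_y 22.2 t 6.2167 j7 -0.55
```

Emit:
{"name": "send_rows", "arguments": {
  "plan": "0 0 0.001 0 0 0 0.02;0 0 0.002 0 0 0 0.02;0 0 0.003 0 0 0 0.02;0 0 0.004 0 0 0 0.02;0 0 0.005 0 0 0 0.02;0 0 0.005 0 0 0 0.02"
}}

```text
clock: 6.72
position: [0.5705, 0.3934, 0.1327]
tool_rot: [3.141, -0.0, 1.958]
force: [-11.6, -5.4, 28.5]
grip_width: 0.0249
finger_force: 42.1
```

```bash
python3 -c "
from h import *
stat()"
```

```text
w 0.0249 z 0.1327 err [-0.0008  0.0013] tool [-0.0015  0.0002] F [-11.6  -5.4  28.5] M [-1.35  2.38  0.03] yaw_y 22.2 t 6.7167 j7 -0.55
```

Emit:
{"name": "send_rows", "arguments": {
  "plan": "0 -0.0005 -0.0013 0 0 0 0.02;0 -0.0007 -0.0013 0 0 3 0.02;0 -0.0009 -0.0013 0 0 6 0.02;0 -0.0011 -0.0013 0 0 9 0.02;0 -0.0013 -0.0013 0 0 12 0.02;0.0001 -0.0015 -0.0013 0 0 16 0.02;0.0002 -0.0017 -0.0013 0 0 20 0.02;0.0003 -0.0019 -0.0013 0 0 24 0.02;0.0004 -0.0021 -0.0013 0 0 28 0.02;0.0004 -0.0021 -0.0013 0 0 28 0.02"
}}

```text
clock: 7.55
position: [0.5692, 0.3931, 0.1328]
tool_rot: [3.14, -0.001, 1.465]
force: [1.0, 1.3, 7.4]
grip_width: 0.0246
finger_force: 40.0
```

```bash
python3 -c "
from h import *
stat()"
```

```text
w 0.0246 z 0.1328 err [-0.0004  0.0015] tool [-0.0014  0.0005] F [1.  1.3 7.4] M [ 0.12 -0.36  0.16] yaw_y -6.1 t 7.55 j7 -0.97
```

Emit:
{"name": "send_rows", "arguments": {
  "plan": "0 -0.0002 0.0003 0 0 3 0.02;0 -0.0004 0.0004 0 0 6 0.02;0 -0.0006 0.0005 0 0 9 0.02;0 -0.0008 0.0005 0 0 12 0.02;0.0001 -0.001 0.0005 0 0 15 0.02;0.0002 -0.0011 0.0005 0 0 18 0.02;0.0002 -0.0013 0.0005 0 0 21 0.02;0.0003 -0.0014 0.0005 0 0 24 0.02;0.0004 -0.0016 0.0005 0 0 27 0.02;0.0004 -0.0018 0.0005 0 0 30 0.02"
}}

```text
clock: 8.38
position: [0.5678, 0.3936, 0.1328]
tool_rot: [3.14, -0.002, 0.944]
force: [1.1, 0.1, 11.0]
grip_width: 0.0251
finger_force: 40.5
```

```bash
python3 -c "
from h import *
stat()"
```

```text
w 0.0251 z 0.1328 err [-0.0001  0.0017] tool [-0.0013  0.0011] F [ 1.1  0.1 11. ] M [-0.1  -0.17  0.44] yaw_y -35.9 t 8.3833 j7 -1.42
```

```bash
python3 - <<'E'
from h import *
f=load("w3");g=cv2.cvtColor(f["color"],cv2.COLOR_RGB2GRAY)
for r in (330,336,342): print(r,g[r,280:292],g[r,346:360])
for r in (245,252,258,264): print(r,g[r,240:258],g[r,376:394])
f=imaging.grab_frame("wrist");f["st"]=observe();np.save("pics/w5.npy",f,allow_pickle=True)
im=f["color"][:,:,::-1]
t=imaging.grab_frame("scene")["color"][:,:,::-1]
cv2.imwrite("pics/w5.png",np.hstack([im[80:440,160:460].repeat(1,0),cv2.resize(t[255:375,185:315],(390,360),interpolation=cv2.INTER_CUBIC)]))
E
```

```text
330 [104  28  22  23  22  18  16  36  95 249 251 251] [251 251 251 251 251 245  51  16  19  22  24  23  34 103]
336 [ 22  22  22  22  18  18  81 251 251 251 251 251] [251 251 251 251 250 161 158  51  14  20  23  22  23  29]
342 [ 64  62  63  62  28  16  29 164 164 164 164 164] [161 162 161 161 162 162 157  16  17  28  33  33  33  43]
245 [176 177 176 176 165 162 166 166 177 176 178 177 199 250 251 251 251 242] [240 135 251 251 251 251 247 240 240 231 171 181 181 185 233 240 238 148]
252 [175 175 176 176 177 172 172 161 165 166 176 250 251 251 251 236 149 251] [251 250 134 119 243 251 251 251 206 112 112 112 112 111 111 112 111 111]
258 [174 175 175 175 175 175 175 165 161 161 242 251 251 251 218 120 249 251] [251 251 250 155 121 243 251 251 251 195 107 107 108 123 172 231 244 139]
264 [160 160 174 175 175 175 175 174 175 202 251 251 251 251 165 167 251 251] [251 251 251 234 118 207 251 251 251 232 105 104 105 106 109 114 122 137]
```

View pics/w5.png

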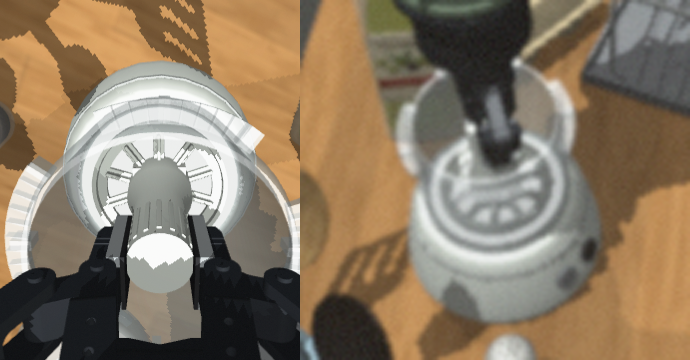

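```bash
python3 - <<'E'
from h import *
f=imaging.grab_frame("scene");g=cv2.cvtColor(f["color"],cv2.COLOR_RGB2GRAY)
a=np.linspace(0,2*np.pi,360)
for z in (.079,.083,.088,.092,.097):
    p=proj(f,np.c_[C[0]+.04*np.cos(a),C[1]+.04*np.sin(a),z+0*a]); k=p[:,1].argmax(); print(z,"bottom",p[k].round(1),"left",p[p[:,0].argmin()].round(1),"right",p[p[:,0].argmax()].round(1))
for z in(.079,): 
    p=proj(f,np.c_[C[0]+.047*np.cos(a),C[1]+.047*np.sin(a),z+0*a]);print("floor",p[:,1].max())
for c in (248,252): print(c,list(zip(range(325,350),g[325:350,c].tolist())))
for r in (312,316): print(r,list(zip(range(218,232),g[r,218:232].tolist())),list(zip(range(266,284),g[r,266:284].tolist())))
E
```

```text
0.079 bottom [249.1 332.5] left [231.9 317.9] right [269.2 315.6]
0.083 bottom [248.9 331.6] left [231.7 316.9] right [269.1 314.6]
0.088 bottom [248.7 330.3] left [231.4 315.7] right [268.9 313.3]
0.092 bottom [248.5 329.3] left [231.2 314.7] right [268.8 312.3]
0.097 bottom [248.3 328.1] left [230.9 313.4] right [268.6 311. ]
floor 335.4362228339243
248 [(325, 176), (326, 173), (327, 168), (328, 156), (329, 146), (330, 137), (331, 134), (332, 140), (333, 170), (334, 198), (335, 200), (336, 177), (337, 147), (338, 148), (339, 187), (340, 226), (341, 234), (342, 224), (343, 205), (344, 190), (345, 181), (346, 169), (347, 153), (348, 145), (349, 158)]
252 [(325, 185), (326, 192), (327, 193), (328, 175), (329, 148), (330, 128), (331, 126), (332, 140), (333, 173), (334, 194), (335, 191), (336, 159), (337, 136), (338, 151), (339, 200), (340, 230), (341, 232), (342, 219), (343, 201), (344, 189), (345, 177), (346, 163), (347, 150), (348, 151), (349, 161)]
312 [(218, 146), (219, 143), (220, 148), (221, 167), (222, 180), (223, 171), (224, 146), (225, 128), (226, 118), (227, 127), (228, 140), (229, 176), (230, 212), (231, 222)] [(266, 114), (267, 120), (268, 151), (269, 182), (270, 194), (271, 186), (272, 154), (273, 122), (274, 127), (275, 141), (276, 135), (277, 121), (278, 108), (279, 93), (280, 87), (281, 86), (282, 84), (283, 86)]
316 [(218, 144), (219, 142), (220, 140), (221, 143), (222, 143), (223, 150), (224, 154), (225, 152), (226, 144), (227, 138), (228, 166), (229, 195), (230, 201), (231, 178)] [(266, 120), (267, 111), (268, 122), (269, 158), (270, 188), (271, 192), (272, 170), (273, 131), (274, 116), (275, 132), (276, 131), (277, 124), (278, 113), (279, 108), (280, 98), (281, 88), (282, 86), (283, 87)]
```

The readings are ambiguous: the grasp depth suggests the disc is already home, the scene shading suggests it is riding. A mechanical test will settle it: raise it, turn 45°, and lower to a height only reachable if the disc was riding.

Emit:
{"name": "send_rows", "arguments": {
  "plan": "0 0 -0.005 0 0 0 0.02;0 0 -0.01 0 0 0 0.02;0 0 -0.014 0 0 0 0.02;0.0001 0.0005 -0.014 0 0 -7 0.02;0.0002 0.0009 -0.014 0 0 -14 0.02;0.0004 0.0013 -0.014 0 0 -21 0.02;0.0005 0.0017 -0.014 0 0 -28 0.02;0.0007 0.0021 -0.014 0 0 -35 0.02;0.001 0.0025 -0.014 0 0 -45 0.02;0.001 0.0025 -0.014 0 0 -45 0.02"
}}

```text
clock: 9.37
position: [0.5697, 0.3921, 0.1457]
tool_rot: [-3.141, 0.0, 1.739]
force: [-0.0, -0.2, -0.2]
grip_width: 0.0246
finger_force: 40.4
```

```bash
python3 -c "
from h import *
stat()"
```

```text
w 0.0246 z 0.1457 err [-0.0009  0.0004] tool [-0.0005  0.0008] F [-0.  -0.2 -0.2] M [-0.02 -0.   -0.01] yaw_y 9.6 t 9.3667 j7 -0.73
```

Emit:
{"name": "send_rows", "arguments": {
  "plan": "0 0 0.002 0 0 0 0.02;0 0 0.004 0 0 0 0.02;0 0 0.006 0 0 0 0.02;0 0 0.007 0 0 0 0.02;0 0 0.007 0 0 0 0.02"
}}

```text
clock: 9.78
position: [0.5701, 0.3931, 0.1412]
tool_rot: [3.139, -0.001, 1.729]
force: [-7.7, -5.4, 31.1]
grip_width: 0.0251
finger_force: 44.3
```

```bash
python3 -c "
from h import *
stat()"
```

```text
w 0.0251 z 0.1412 err [-0.0004  0.0014] tool [-0.0014  0.0002] F [-7.7 -5.4 31.1] M [-1.35  1.92 -0.01] yaw_y 9.0 t 9.7833 j7 -0.74
```

The test confirms it: it now rides at z=0.1415, so 0.1328 was fully home. I'll turn back 45° while pressing lightly and drop it home again.

Emit:
{"name": "send_rows", "arguments": {
  "plan": "0 0 -0.0013 0 0 0 0.02;-0.0003 -0.0004 -0.0013 0 0 7 0.02;-0.0004 -0.0008 -0.0013 0 0 14 0.02;-0.0003 -0.0012 -0.0013 0 0 21 0.02;-0.0002 -0.0016 -0.0013 0 0 28 0.02;0 -0.002 -0.0013 0 0 35 0.02;0 -0.0022 -0.0013 0 0 40 0.02;0 -0.0024 -0.001 0 0 45 0.02;0 -0.0024 0.001 0 0 45 0.02;0 -0.0024 0.003 0 0 45 0.02"
}}

```text
clock: 10.62
position: [0.5673, 0.3927, 0.1358]
tool_rot: [3.141, -0.001, 0.948]
force: [0.9, 2.5, 5.0]
grip_width: 0.0248
finger_force: 40.9
```

```bash
python3 -c "
from h import *
stat()"
```

```text
w 0.0248 z 0.1358 err [-0.0005  0.0007] tool [-0.0003  0.0009] F [0.9 2.5 5. ] M [ 0.7  -0.2   0.11] yaw_y -35.7 t 10.6167 j7 -1.41
```

Emit:
{"name": "send_rows", "arguments": {
  "plan": "0 0 0.001 0 0 0 0.02;0 0 0.002 0 0 0 0.02;0 0 0.003 0 0 0 0.02;0 0 0.004 0 0 0 0.02;0 0 0.0048 0 0 0 0.02;0 0 0.0048 0 0 0 0.02"
}}

```text
clock: 11.12
position: [0.5678, 0.3936, 0.1327]
tool_rot: [3.141, -0.004, 0.948]
force: [-3.4, 4.9, 23.2]
grip_width: 0.0251
finger_force: 42.9
```

```bash
python3 -c "
from h import *
stat()"
```

```text
w 0.0251 z 0.1327 err [-0.      0.0016] tool [-0.0013  0.0009] F [-3.4  4.9 23.2] M [0.76 0.67 0.21] yaw_y -35.7 t 11.1167 j7 -1.41
```

Home at z=0.1327 under 23 N. I'm relaxing, opening partly (the bowl is narrow) and retreating straight up.

Emit:
{"name": "send_rows", "arguments": {
  "plan": "0 0 -0.0015 0 0 0 0.02;0 0 -0.0015 0 0 0 0.045;0 0 -0.0015 0 0 0 0.045;0 0 -0.0015 0 0 0 0.045;0 0 -0.01 0 0 0 0.045;0 0 -0.04 0 0 0 0.045;0 0 -0.08 0 0 0 0.045;0 0 -0.12 0 0 0 0.07;0 0 -0.13 0 0 0 0.085;0 0 -0.13 0 0 0 0.085"
}}

```text
clock: 11.95
position: [0.5684, 0.3927, 0.2652]
tool_rot: [3.14, -0.005, 0.946]
force: [-0.3, -0.1, 0.2]
grip_width: 0.0788
finger_force: 0.0
```

```bash
python3 - <<'E'
from h import *
stat()
f=imaging.grab_frame("wrist");f["st"]=observe();np.save("pics/w6.npy",f,allow_pickle=True);cv2.imwrite("pics/w6.png",f["color"][:,:,::-1])
rel([.3868,.273,.19],tool([0,0,-1],np.radians(35)))
for z in (.1625,.1717): print(z,proj(f,[[*C,z]],f["st"]))
E
```

```text
w 0.0788 z 0.2652 err [0.0006 0.0007] tool [-0.0009 -0.    ] F [-0.3 -0.1  0.2] M [ 0.08 -0.03  0.06] yaw_y -35.8 t 11.95 j7 -1.39
[-0.2027 -0.0771  0.0721] [ 1.500e-01 -7.000e-02 -7.081e+01]
0.1625 [[318.68810785 240.38635347]]
0.1717 [[318.68615703 244.10263605]]
```

View pics/w6.png

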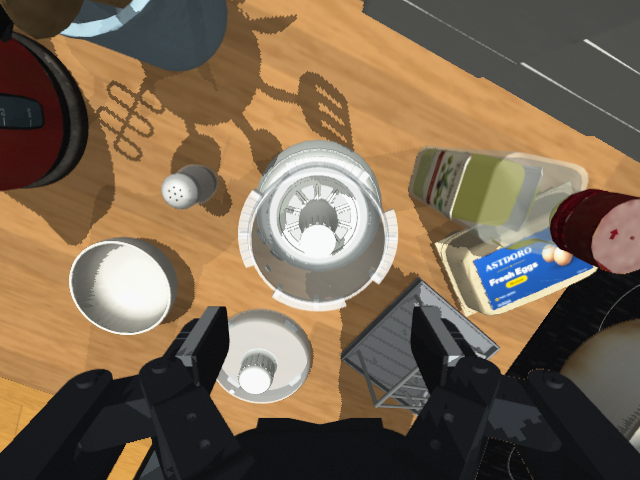

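Disc stands upright and centred: stem top at (318,240), exactly the predicted home position. Everything else is undisturbed. On to the lid.

Emit:
{"name": "send_rows", "arguments": {
  "plan": "-0.0375 -0.0145 0 0 0 -7 0.085;-0.075 -0.029 0 0 0 -14 0.085;-0.112 -0.043 0 0 0 -21 0.085;-0.15 -0.057 0.01 0 0 -28 0.085;-0.187 -0.071 0.03 0 0 -35 0.085;-0.2027 -0.077 0.05 0 0 -42 0.085;-0.2027 -0.077 0.072 0 0 -49 0.085;-0.2027 -0.077 0.072 0 0 -56 0.085;-0.2027 -0.077 0.072 0 0 -63 0.085;-0.2027 -0.077 0.072 0 0 -70.8 0.085"
}}

```text
clock: 12.83
position: [0.3856, 0.2721, 0.1877]
tool_rot: [-3.139, 0.0, 2.177]
force: [1.6, 0.5, 0.6]
grip_width: 0.0853
finger_force: 0.0
```

```bash
python3 - <<'E'
from h import *
s=observe();f=imaging.grab_frame("wrist");f["st"]=s;np.save("pics/w7.npy",f,allow_pickle=True)
print(s["position"],s["tool_rot"],s["qpos"].round(2))
hsv=cv2.cvtColor(f["color"],cv2.COLOR_RGB2HSV); g=f["color"].min(2)
p0=proj(f,[[.3868,.273,.060]],s)[0]; print("pred knob",p0)
m=((g>215)).astype(np.uint8); n,l,st,c=cv2.connectedComponentsWithStats(m)
for k in range(1,n):
    if st[k,4]>25 and np.hypot(*(c[k]-p0))<170: print(st[k],c[k].round(1),onz(f,[c[k]],.06,s)[0,:2].round(4),onz(f,[c[k]],.027,s)[0,:2].round(4),onz(f,[c[k]],.004,s)[0,:2].round(4))
E
```

```text
[0.3856272  0.27206788 0.18773244] [-3.13934311e+00  4.14253120e-04  2.17665175e+00] [-0.37  0.37 -0.47  2.02  0.23  0.81 -0.36]
pred knob [322.73787362 234.61404907]
[338 156  22  13 139] [348.6 161.6] [0.3699 0.3318] [0.3734 0.3314] [0.3758 0.331 ]
[259 184  13  22 164] [264.6 195.1] [0.3308 0.2735] [0.3295 0.266 ] [0.3286 0.2607]
[297 198  53  31 119] [327.7 206.9] [0.377 0.294] [0.3813 0.289 ] [0.3844 0.2855]
[ 301  212   45   44 1566] [323.2 233.6] [0.3866 0.2739] [0.3921 0.2664] [0.396  0.2612]
[371 232  15  21 160] [378.2 242.2] [0.4279 0.2936] [0.4384 0.2885] [0.4457 0.2849]
[290 265  20  14 154] [299.1 271.7] [0.389 0.235] [0.3948 0.2228] [0.3988 0.2143]
```

Lid centre agrees by knob (0.3866,0.2739) and by lugs (0.387,0.273). Lugs are at 11.4°. I'll descend and grip.

Emit:
{"name": "send_rows", "arguments": {
  "plan": "0.0005 0.002 0.035 0 0 0 0.085;0.0005 0.002 0.07 0 0 0 0.085;0.0005 0.002 0.1 0 0 0 0.085;0.0005 0.002 0.13 0 0 0 0.085;0.0005 0.002 0.151 0 0 0 0.085;0.0005 0.002 0.151 0 0 0 0.085;0.0005 0.002 0.151 0 0 0 0.03;0.0005 0.002 0.151 0 0 0 0.03;0.0005 0.002 0.151 0 0 0 0.03;0.0005 0.002 0.151 0 0 0 0.03",
  "grip_force": 60
}}

```text
clock: 13.72
position: [0.3884, 0.2744, 0.039]
tool_rot: [3.14, 0.0, 2.169]
force: [-2.6, -1.4, 21.3]
grip_width: 0.0394
finger_force: 57.9
```

```bash
python3 -c "
from h import *
stat(0,0,np.array([.387,.2735]))"
```

```text
w 0.0394 z 0.039 err [0.0014 0.0009] tool [ 0.     -0.0016] F [-2.6 -1.4 21.3] M [-0.57  0.85  0.  ] yaw_y 34.3 t 13.7167 j7 -0.55
```

Emit:
{"name": "send_rows", "arguments": {
  "plan": "0 0 -0.02 0 0 0 0.03;0 0 -0.06 0 0 0 0.03;0 0 -0.1 0 0 0 0.03;0 0 -0.14 0 0 0 0.03;0 0.01 -0.18 0 0 2 0.03;-0.001 0.05 -0.205 0 0 4 0.03;-0.001 0.09 -0.21 0 0 6 0.03;-0.002 0.13 -0.21 0 0 8 0.03;-0.002 0.17 -0.21 0 0 9.7 0.03;-0.0024 0.2 -0.21 0 0 9.7 0.03"
}}

```text
clock: 14.55
position: [0.5564, 0.3861, 0.2487]
tool_rot: [3.14, 0.0, 1.998]
force: [0.0, 0.2, -0.4]
grip_width: 0.0388
finger_force: 61.0
```

```bash
python3 -c "
from h import *
stat(0,0)"
```

```text
w 0.0388 z 0.2487 err [-0.0131 -0.009 ] tool [0.0027 0.0156] F [ 0.   0.2 -0.4] M [-0.05  0.06  0.03] yaw_y 24.5 t 14.55 j7 -0.46
```

Emit:
{"name": "send_rows", "arguments": {
  "plan": "0.0015 0.008 0 0 0 0 0.03;0.0027 0.0156 0 0 0 0 0.03;0.0027 0.0156 0 0 0 0 0.03;0.0027 0.0156 0 0 0 0 0.03"
}}

```text
clock: 14.88
position: [0.5666, 0.3936, 0.2481]
tool_rot: [-3.141, 0.0, 2.001]
force: [0.1, 0.5, -0.6]
grip_width: 0.0392
finger_force: 61.1
```

```bash
python3 - <<'E'
from h import *
stat(0,0)
s=observe();f=imaging.grab_frame("wrist");f["st"]=s;np.save("pics/w8.npy",f,allow_pickle=True)
g=f["color"].min(2); z0=s["position"][2]-.039
p0=proj(f,[[*C,z0+.06]],s)[0]; print(p0)
n,l,st,c=cv2.connectedComponentsWithStats((g>215).astype(np.uint8))
for k in range(1,n):
    if st[k,4]>25 and np.hypot(*(c[k]-p0))<230: print(st[k],c[k].round(1),onz(f,[c[k]],z0+.06,s)[0,:2].round(4),onz(f,[c[k]],z0+.027,s)[0,:2].round(4),onz(f,[c[k]],z0+.004,s)[0,:2].round(4))
cv2.imwrite("pics/w8.png",f["color"][:,:,::-1])
E
```

```text
w 0.0392 z 0.2481 err [-0.0029 -0.0015] tool [0.0001 0.0033] F [ 0.1  0.5 -0.6] M [-0.04  0.01 -0.05] yaw_y 24.7 t 14.8833 j7 -0.45
[329.46421731 334.59869885]
[256 166  45  44 560] [274.  185.8] [0.5262 0.4413] [0.5242 0.4353] [0.5228 0.4312]
[  240   171   189   131 10039] [333.3 223.6] [0.5511 0.4376] [0.5558 0.4307] [0.559  0.4258]
[235 199  10  14  48] [239.1 205.7] [0.5175 0.4295] [0.5131 0.4204] [0.5101 0.414 ]
[ 203  207   34   84 1077] [219.5 249.3] [0.5166 0.411 ] [0.5121 0.3969] [0.5089 0.3871]
[396 287  32  12  56] [412.6 292.6] [0.591  0.4255] [0.6064 0.4153] [0.6171 0.4082]
[ 276  295   85   45 2527] [319.5 315.9] [0.5623 0.4012] [0.57   0.3844] [0.5753 0.3727]
[394 298  31  13  92] [406.6 304.6] [0.5914 0.42  ] [0.6069 0.4083] [0.6177 0.4001]
[406 305  22  31 313] [416.6 319.4] [0.5982 0.4159] [0.6156 0.4031] [0.6276 0.3941]
[230 322   5   9  26] [231.6 325.7] [0.532  0.3824] [0.5315 0.3606] [0.5312 0.3454]
[349 353  17  14  74] [358.4 360.7] [0.5858 0.3888] [0.5997 0.3688] [0.6095 0.3548]
[271 361  26  16 228] [283.3 369.2] [0.5589 0.3719] [0.5657 0.3473] [0.5704 0.3302]
[277 393  14   5  34] [284.6 394.9] [0.5645 0.36  ] [0.5728 0.3322] [0.5786 0.3128]
[350 394  15   8  44] [357.1 396.8] [0.5935 0.3721] [0.6096 0.3475] [0.6208 0.3304]
[317 398  15   4  47] [323.7 399.1] [0.5809 0.365 ] [0.5935 0.3385] [0.6024 0.3201]
```

Everything is consistent, so I'll lower over the rim at the measured gap angle. It should pass the riding height (TCP 0.193) freely and rest at 0.181.

Emit:
{"name": "send_rows", "arguments": {
  "plan": "0 0.0033 0 0 0 0 0.03;0 0.0033 0.02 0 0 0 0.03;0 0.0033 0.04 0 0 0 0.03;0 0.0033 0.045 0 0 0 0.03;0 0.0033 0.049 0 0 0 0.03;0 0.0033 0.053 0 0 0 0.03;0 0.0033 0.056 0 0 0 0.03;0 0.0033 0.058 0 0 0 0.03;0 0.0033 0.059 0 0 0 0.03;0 0.0033 0.059 0 0 0 0.03"
}}

```text
clock: 15.77
position: [0.5702, 0.3954, 0.1888]
tool_rot: [3.141, 0.0, 2.001]
force: [-0.5, 0.0, -0.8]
grip_width: 0.039
finger_force: 61.1
```

```bash
python3 -c "
from h import *
stat(0,0)"
```

```text
w 0.039 z 0.1888 err [0.0007 0.0003] tool [ 0.     -0.0008] F [-0.5  0.  -0.8] M [-0.03  0.    0.03] yaw_y 24.7 t 15.7667 j7 -0.47
```

Emit:
{"name": "send_rows", "arguments": {
  "plan": "0 -0.0005 0.001 0 0 0 0.03;0 -0.0005 0.002 0 0 0 0.03;0 -0.0005 0.003 0 0 0 0.03;0 -0.0005 0.004 0 0 0 0.03;0 -0.0005 0.005 0 0 0 0.03;0 -0.0005 0.006 0 0 0 0.03;0 -0.0005 0.007 0 0 0 0.03;0 -0.0005 0.007 0 0 0 0.03"
}}

```text
clock: 16.43
position: [0.5697, 0.3951, 0.1816]
tool_rot: [-3.141, 0.0, 2.001]
force: [-0.4, 1.2, 0.7]
grip_width: 0.0395
finger_force: 61.2
```

```bash
python3 -c "
from h import *
stat(0,0)"
```

```text
w 0.0395 z 0.1816 err [0.0002 0.    ] tool [ 0.     -0.0002] F [-0.4  1.2  0.7] M [-0.08  0.03 -0.01] yaw_y 24.6 t 16.4333 j7 -0.47
```

Emit:
{"name": "send_rows", "arguments": {
  "plan": "0 0 0.0007 0 0 0 0.03;0 0 0.0014 0 0 0 0.03;0 0 0.002 0 0 0 0.03;0 0 0.002 0 0 0 0.03"
}}

```text
clock: 16.77
position: [0.5698, 0.3952, 0.1814]
tool_rot: [3.141, 0.0, 2.001]
force: [-6.2, -6.2, 20.1]
grip_width: 0.039
finger_force: 63.5
```

```bash
python3 -c "
from h import *
stat(0,0)"
```

```text
w 0.039 z 0.1814 err [0.0003 0.0001] tool [-0.     -0.0003] F [-6.2 -6.2 20.1] M [-1.32  1.64  0.04] yaw_y 24.6 t 16.7667 j7 -0.47
```

Seated at 0.1814, against a predicted 0.181. I'm easing the pressure and turning clockwise.

Emit:
{"name": "send_rows", "arguments": {
  "plan": "0 0 -0.0013 0 0 0 0.03;0 0 -0.0013 0 0 4 0.03;0 0 -0.0013 0 0 8 0.03;0 0 -0.0013 0 0 12 0.03;0 0 -0.0013 0 0 16 0.03;0 0 -0.0013 0 0 20 0.03;0 0 -0.0013 0 0 23 0.03;0 0 -0.0013 0 0 26 0.03;0 0 -0.0013 0 0 28 0.03;0 0 -0.0013 0 0 28 0.03"
}}

```text
clock: 17.6
position: [0.5698, 0.3956, 0.1816]
tool_rot: [3.141, -0.0, 1.511]
force: [-1.4, -1.4, 5.9]
grip_width: 0.0391
finger_force: 61.8
```

```bash
python3 -c "
from h import *
stat(0,0)"
```

```text
w 0.0391 z 0.1816 err [0.0003 0.0005] tool [-0.0005 -0.0003] F [-1.4 -1.4  5.9] M [-0.15  0.21  0.34] yaw_y -3.5 t 17.6 j7 -0.9
```

Emit:
{"name": "send_rows", "arguments": {
  "plan": "0 0 0 0 0 1 0.03;0 0 0 0 0 2 0.03;0 0 0 0 0 3 0.03;0 0 0 0 0 4 0.03;0 0 0 0 0 5 0.03;0 0 0 0 0 5 0.03"
}}

```text
clock: 18.1
position: [0.5698, 0.3964, 0.1815]
tool_rot: [3.141, -0.002, 1.424]
force: [0.9, 5.7, 5.0]
grip_width: 0.0394
finger_force: 61.7
```

```bash
python3 -c "
from h import *
stat(0,0)"
```

```text
w 0.0394 z 0.1815 err [0.0003 0.0013] tool [-0.0013 -0.0001] F [0.9 5.7 5. ] M [ 1.37 -0.18  0.26] yaw_y -8.4 t 18.1 j7 -0.97
```

Emit:
{"name": "send_rows", "arguments": {
  "plan": "-0.0013 0 0 0 0 1.5 0.03;-0.0013 0 0 0 0 3 0.03;-0.0013 0 0 0 0 4.5 0.03;-0.0013 0 0 0 0 6 0.03;-0.0013 0 0 0 0 6 0.03"
}}

```text
clock: 18.52
position: [0.5701, 0.3969, 0.1822]
tool_rot: [3.14, -0.005, 1.32]
force: [3.9, 13.8, 5.0]
grip_width: 0.0391
finger_force: 61.9
```

```bash
python3 - <<'E'
from h import *
stat(0,0)
s=observe();f=imaging.grab_frame("wrist");f["st"]=s;np.save("pics/w9.npy",f,allow_pickle=True)
g=f["color"].min(2); z0=.1425
for a in (-165,-180,-195,-206,-214): print(a,proj(f,[[C[0]+.056*np.cos(np.radians(a)),C[1]+.056*np.sin(np.radians(a)),z0+.027]],s)[0].round(1))
n,l,st,c=cv2.connectedComponentsWithStats((g>225).astype(np.uint8))
for k in range(1,n):
    w=onz(f,[c[k]],z0+.027,s)[0,:2]-C
    if 20<st[k,4]<600 and .045<np.hypot(*w)<.066: print(st[k],c[k].round(1),np.hypot(*w).round(4),np.degrees(np.arctan2(w[1],w[0])).round(1))
cv2.imwrite("pics/w9.png",f["color"][:,:,::-1])
E
```

```text
w 0.0391 z 0.1822 err [0.0006 0.0018] tool [-0.0019 -0.0001] F [ 3.9 13.8  5. ] M [ 3.2  -0.97  0.77] yaw_y -14.4 t 18.5167 j7 -1.06
-165 [226.6 348.4]
-180 [213.8 325.5]
-195 [207.6 299.8]
-206 [207.8 280. ]
-214 [210.6 265.6]
[263 184  19  14  86] [270.3 190.6] 0.0594 97.7
[199 283  13  12 120] [205.  288.4] 0.0571 158.8
[284 373  33  11 128] [297.  378.9] 0.0482 -119.2
```

The mark is at 158.8°, but locked should be near 154°, and there is a side load. I'll relieve the side load, grip harder and turn again.

Emit:
{"name": "send_rows", "arguments": {
  "plan": "0.0015 0 -0.0003 0 0 -3 0.03;0.002 0 -0.0003 0 0 -3 0.03;0.002 0 -0.0003 0 0 -3 0.03;0.002 0 -0.0003 0 0 -1 0.03;0.002 0 -0.0003 0 0 2 0.03;0.002 0 -0.0003 0 0 5 0.03;0.002 0 -0.0003 0 0 8 0.03;0.002 0 -0.0003 0 0 8 0.03",
  "grip_force": 110
}}

```text
clock: 19.23
position: [0.5701, 0.3963, 0.1818]
tool_rot: [3.141, -0.001, 1.177]
force: [-3.0, 1.1, 8.4]
grip_width: 0.0377
finger_force: 111.4
```

```bash
cat >> h.py <<'E'
def mark():
    s=observe();f=imaging.grab_frame("wrist");g=f["color"].min(2);z=.1695
    n,l,st,c=cv2.connectedComponentsWithStats((g>225).astype(np.uint8))
    for k in range(1,n):
        w=onz(f,[c[k]],z,s)[0,:2]-C
        if 60<st[k,4]<250 and .05<np.hypot(*w)<.062 and max(st[k,2:4])<18: print("mark",st[k],c[k].round(1),np.hypot(*w).round(4),np.degrees(np.arctan2(w[1],w[0])).round(1))
E
python3 -c "
from h import *
stat(0,0);mark()"
```

```text
w 0.0377 z 0.1818 err [0.0006 0.0012] tool [-0.0013 -0.    ] F [-3.   1.1  8.4] M [ 0.13  0.24 -0.09] yaw_y -22.6 t 19.2333 j7 -1.19
mark [199 295  13  11 115] [204.7 300. ] 0.0573 157.4
```

Emit:
{"name": "send_rows", "arguments": {
  "plan": "0 0 0 0 0 0 0.055;0 0 0 0 0 0 0.055;0 0 0 0 0 -7 0.055;0 0 0 0 0 -14 0.055;0 0 0 0 0 -21 0.055;0 0 0 0 0 -26 0.055;0 0 0 0 0 -26 0.03;0 0 0 0 0 -26 0.03;0 0 0 0 0 -26 0.03;0 0 0 0 0 -26 0.03",
  "grip_force": 110
}}

```text
clock: 20.12
position: [0.5703, 0.3955, 0.1814]
tool_rot: [3.141, 0.001, 1.631]
force: [0.1, -3.0, 5.4]
grip_width: 0.0377
finger_force: 109.9
```

```bash
python3 -c "
from h import *
stat(0,0);mark()"
```

```text
w 0.0377 z 0.1814 err [0.0008 0.0004] tool [-0.0003 -0.0008] F [ 0.1 -3.   5.4] M [-0.41  0.11  0.05] yaw_y 3.4 t 20.1167 j7 -0.79
mark [206 244  15  17 170] [213.1 251.6] 0.056 157.3
```

Emit:
{"name": "send_rows", "arguments": {
  "plan": "0 0 0 0 0 2 0.03;0 0 0 0 0 4 0.03;0 0 0 0 0 4 0.03"
}}

```text
clock: 20.42
position: [0.5698, 0.3953, 0.1814]
tool_rot: [3.142, 0.002, 1.561]
force: [-3.2, -6.0, 8.5]
grip_width: 0.0379
finger_force: 110.2
```

```bash
python3 -c "
from h import *
stat(0,0);mark()"
```

```text
w 0.0379 z 0.1814 err [0.0003 0.0002] tool [-0.0002 -0.0003] F [-3.2 -6.   8.5] M [-1.15  0.77  2.34] yaw_y -0.6 t 20.4167 j7 -0.86
mark [416 246  14  15 144] [422.5 252.4] 0.0544 25.7
```

The moment jumps to 2.3 N·m within 4°, so the lid is at a firm stop. One more push, then I'll check whether it moved.

Emit:
{"name": "send_rows", "arguments": {
  "plan": "0 0 0 0 0 1.5 0.03;0 0 0 0 0 3 0.03;0 0 0 0 0 4 0.03;0 0 0 0 0 4 0.03"
}}

```text
clock: 20.8
position: [0.5699, 0.3964, 0.1814]
tool_rot: [3.141, -0.0, 1.493]
force: [-2.2, 3.3, 4.8]
grip_width: 0.0375
finger_force: 110.5
```

```bash
python3 - <<'E'
from h import *
stat(0,0);mark()
s=observe();f=imaging.grab_frame("wrist");f["st"]=s;np.save("pics/w10.npy",f,allow_pickle=True)
cv2.imwrite("pics/w10.png",f["color"][100:400,140:500,::-1])
E
```

```text
w 0.0375 z 0.1814 err [0.0004 0.0013] tool [-0.0013 -0.0003] F [-2.2  3.3  4.8] M [0.76 0.08 0.3 ] yaw_y -4.5 t 20.8 j7 -0.92
mark [413 241  15  16 156] [420.1 248.4] 0.0548 25.3
```

Emit:
{"name": "send_rows", "arguments": {
  "plan": "0 0 0 0 0 0 0.075;0 0 0 0 0 0 0.075;0 0 0 0 0 0 0.075;0 0 0 0 0 0 0.075;0 0 -0.02 0 0 0 0.085;0 0 -0.06 0 0 0 0.085;0 0 -0.09 0 0 0 0.085;0 0 -0.12 0 0 0 0.085;0 0 -0.12 0 0 0 0.085;0 0 -0.12 0 0 0 0.085"
}}

```text
clock: 21.73
position: [0.5705, 0.396, 0.3028]
tool_rot: [3.139, -0.001, 1.494]
force: [0.4, -0.0, -1.6]
grip_width: 0.0851
finger_force: 0.0
```

```bash
python3 - <<'E'
from h import *
s=observe();f=imaging.grab_frame("wrist");f["st"]=s
stat(0,0)
p=proj(f,[[*C,.165]],s)[0].astype(int);print(p)
im=f["color"][:,:,::-1].copy()
a=im[max(p[1]-100,0):p[1]+100,p[0]-100:p[0]+100]; np.save("pics/w11.npy",f,allow_pickle=True)
f2=load("w6") ; b=f2["color"][130:320,225:415,::-1]
cv2.imwrite("pics/w11.png",np.hstack([cv2.resize(a,(0,0),fx=2.5,fy=2.5,interpolation=cv2.INTER_CUBIC)[:500,:500],cv2.resize(b,(300,500))])); print(a.shape)
E
```

```text
w 0.0849 z 0.3012 err [0.0006 0.0005] tool [-0.0006 -0.0005] F [ 0.1  0.8 -0.4] M [-0.03 -0.02  0.05] yaw_y -4.4 t 21.7833 j7 -0.88
[318 232]
(200, 200, 3)
```

View pics/w11.png

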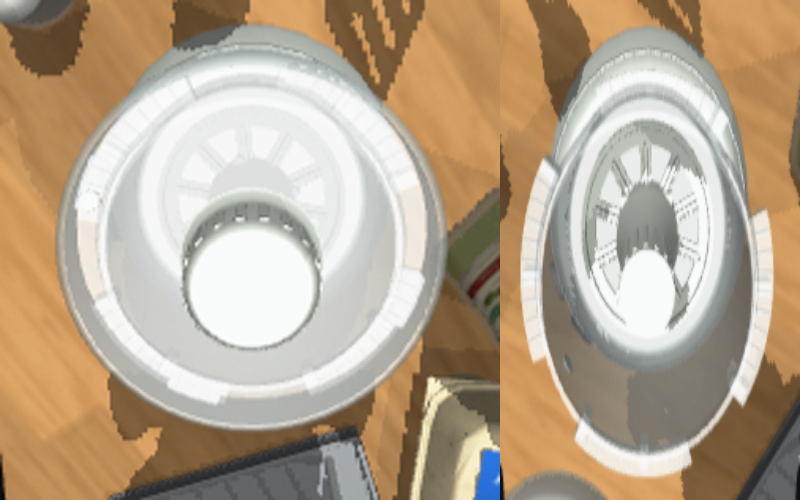

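The lid sits level and down. The collar gaps are at crop left (90,260), right (411,227) and bottom (268,390), and the lugs have moved clockwise past them. I'll check the lug-to-gap angle.

```bash
python3 - <<'E'
from h import *
f=load("w11");s=f["st"]
def A(c,z): 
    w=onz(f,[(218+c[0]/2.5,132+c[1]/2.5)],z,s)[0,:2]-C; return np.degrees(np.arctan2(w[1],w[0])).round(1),np.hypot(*w).round(4)
for n,cs,z in [("gapL",[(82,222),(98,297)],.154),("gapR",[(400,185),(418,268)],.154),("gapB",[(228,392),(308,386)],.154),("lug B",[(197,390)],.1475),("lug R",[(403,300)],.1475),("mark",[(88,202)],.1695)]: print(n,[A(c,z) for c in cs])
E
```

```text
gapL [(np.float64(168.4), np.float64(0.059)), (np.float64(-164.2), np.float64(0.0581))]
gapR [(np.float64(17.3), np.float64(0.0549)), (np.float64(-13.4), np.float64(0.0596))]
gapB [(np.float64(-102.9), np.float64(0.0577)), (np.float64(-73.4), np.float64(0.0585))]
lug B [(np.float64(-113.4), np.float64(0.0626))]
lug R [(np.float64(-27.3), np.float64(0.0602))]
mark [(np.float64(157.1), np.float64(0.056))]
```

```bash
python3 -c "
from workcell import bot
print(bot.job_done())"
```

```text
the job is handed in; nothing more can be done
None
```

I handed the job in at about 22 s: the whisking disc is home on the drive, and the lid is down over the rim and turned clockwise to a firm stop. The images put the lid at roughly 25–29° past the gap centre, against the 28° stop. The egg box, bottle, shaker and bowl were not touched.

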